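# Turn a spotting plate wells-up in the draining tray

## Task

Two white spotting plates lie in the draining tray; one is still lying wells-down. With the fingertips only, push that plate against the tray's far long wall (the one away from the robot) until it tips up and stands leaning there by itself, then tip it back over so that it falls flat on the tray floor, wells up. Do it gently: do not grip, squeeze or lift the plate, and leave the other plate, the crucible and the bung in the tray where they are.

Things in the scene. Friction and masses are not known exactly. Their poses are not given: they have to be found in the camera images.
- tray: shallow grey plastic draining tray, fixed on the bench. Origin under the middle of its floor, at bench height; x points across it to the far long wall, y along that wall, z up. Floor 210 mm (x) by 390 mm (y), its top 3 mm above the bench. All four walls slope outward and end in a flat rim 12 mm wide, its top 45 mm above the bench; overall 280 by 460 mm
- tray_foot (a point): middle of the far long wall's foot, on the top of the tray floor (105 mm along the tray's x from its middle); axes as the tray's
- tray_rim (a point): middle of the far wall's upper inner edge, 23.9 mm outward from the foot and 42 mm above the tray floor. The wall rises 10 mm over a run of 10, then 14 over 8.1, then 18 over 5.8. Pushed from its near side, the plate climbs it with its far edge; once its near edge is at the foot it leans here by itself, about 60 degrees from level, its top edge 30 mm above the rim: room to reach behind it
- plate_center (a point): centre of the plate to be turned: rigid white plastic, 78 mm (x) by 104 mm (y) by 12 mm thick, 75 to 155 g, friction on the tray about 0.35. 12 round wells in one broad face, the other blank. Its z axis points out of the blank face: up at the start (wells down), straight down when done. At first it lies flat, its 104 mm sides within about 15 degrees of the far wall's direction
- other_center (a point): centre of the second, like plate, already wells up (its z axis points out of its wells, up) in the other half of the tray; leave alone
- crucible: small white crucible turned over, in the tray between the plates near the far wall, 36 mm across, 32 mm high, origin at the centre of its underside; leave alone
- bung: black rubber bung in the tray between the plates, on the robot's side, 26 mm across, 28 mm high, origin at the centre of its underside; leave alone
Things that resemble listed ones, but are neither listed nor needed, are in the scene too. Leave any black or blue look-alike of the part that bears other_center alone.

How it is judged:
By the outcome, as a careful person would: the job done as asked, in the order asked, and still so for the second after the job is handed in, with the robot touching nothing.
It also fails if it takes over 51 s, if anything falls off the work surface, if the arm or the gripper's body presses on something with over 40 N, if the wrist force passes 120 N, or if a joint passes its speed limit or range.

## Robot

A 6-joint arm with a two-finger parallel gripper is mounted at the origin on the work surface. World frame = base frame: x ahead of the robot, y to its left, z up, the work surface at z = 0. Lengths are in m, angles in rad, forces in N, time in s.
With the tool pointing down it reaches from about 0.3 to 0.875 m from the base axis. Payload 6.4 kg.
Tool frame: the origin (TCP) lies at the centre of the arm's flange, where the gripper is bolted on; the fingertips stand 173 mm ahead of it and the grasp point (between the pads) lies ctrl.grip_point_offset ahead of it (ctrl.grip_point_offset is the distance from the TCP to the grasp point, in m); z points along the fingers, y is the direction in which the jaws open and shut (so a half turn about z gives the same grasp; the last joint's range is limited). The gripper opens to 85 mm and grips with 20 to 120 N. Pads are 22 mm wide; open, the fingers measure 114 mm over their backs; the gripper's body (76 mm by 85 mm) begins 54 mm behind the grasp point. The pads swing forward as they close: fully open they stand 13 mm farther back than shut.
Start: joints at [1.03, 0.181, 1.607, -0, 1.354, -0.206], TCP at [0.189, 0.543, 0.405] pointing down, gripper open.
Joint ranges: [-2.99, 2.99], [-0.89, 2.07], [0.3, 2.58], [-1.14, 4.28], [0, 2.63], [-3.12, 3.12]. Speed limits (rad/s): [2.57, 2.57, 3.01, 3.14, 3.14, 3.14].

## Interface

Orientations are given as a unit quaternion [w, x, y, z].
In Python, from bench import ctrl, cams, boxes_of, landmark_of gives the robot as it stands.
- The arm moves only by the shell command python3 -m handwheel 'ROWS'. ROWS is JSON, a list of rows, each an object with "offset": the shift along the tool's x, y, z in m, a list of three; "spin": the turn about the tool's z in degrees; "grip": the opening, from 0 (shut) to 1 (fully open). A call has 1 to 20 rows; each row is the pose to reach, as a shift and turn from the pose commanded when the call began, along the tool's axes at that moment; what a row does not reach only later rows make up. A row lasts 1/8 s, in which the tool goes at most 62.5 mm and 10.7 degrees, less where a joint would pass 70% of its speed; a pose out of reach is approached as far as the arm can. A call with a gripper value outside its range is refused whole. The fingers move at their own pace and stop on an object; the grip force is fixed at half the most. Time passes only in rows, so rows that repeat a pose let the fingers close. It gives the time, the measured TCP pose, the force and the opening at its end, in the units of the state.
- ctrl.get_obs(): the state, without advancing time (a new reading comes with each control period).
- cams.camera(name): name is "scene" or "side" or "wrist"; returns a dict with "color" (420x560x3 uint8, red, green, blue), "camera_matrix" (3x3 intrinsics, pixels), "view" (4x4, takes a point from world to camera coordinates); the wrist camera has in their place "tool_from_camera" (4x4, takes a point from camera to tool coordinates, whose origin is the TCP and whose axes are the flange's). Camera axes: x right, y up, looking along -z (the intrinsics and any distortion apply to the point x, -y, -z); pixel columns grow to the right and rows downward; lengths in m; the calibration is good to about 2 mm. A picture is of the moment at which its call begins: read the wrist's pose just before it. There is no depth.
- ctrl.hand_in(): hands the job in, once; it reports no verdict.
Trained networks look in a picture, given as the dict that the camera call returned (one of the last four; its "shot" number tells which), for a name from the list of things; names that differ only in an ending like _2 or _b are one class to them, and where a whole thing is asked for, a point or a joint stands for the part that bears it (a point fixed in the world has none). Each returns a list of dicts, best first, with "confidence" (0 to 1); they miss things now and then, are a little off and sometimes report something else, mostly with a low value. They report only what shows in the picture. A call takes as long as a camera call. They do not tell look-alikes from the thing itself.
- boxes_of(picture, thing): "uv" ([column, row] in pixels, amid what is visible of it).
- landmark_of(picture, thing): "uv" ([column, row] in pixels: a listed point, or the origin of a listed thing).
The state is a dict: "time_s": time; "q": joint angles; "dq": joint speeds; "joint_efforts": joint torques, N m; "eef_pos": TCP position; "eef_rot": TCP orientation; "wrist_force": force on the tool from outside, world axes, zero at the start; "torque": the same for the moment, N m; "opening": opening from 0.0 (shut) to 1.0 (fully open).
Only numpy, scipy, OpenCV 4.12 (cv2) and the standard library are available. Lean on these libraries where they do the work, as an engineer would, in place of code of your own. Each camera call takes 0.05 s, during which the arm holds its last target.

## Working session

There is one attempt and no reset: what is moved stays moved. The work goes in short steps, Python scripts to look and compute and a shell command to move; the robot and the scene stay as the last step left them, time stands still between calls to the robot, and variables do not carry over. Pictures are saved under pics/ and viewed, and the job is handed in when it is done.

```bash
ls; mkdir -p pics; cat > h.py <<'E'
import numpy as np, cv2
from bench import ctrl, cams, boxes_of, landmark_of
from scipy.spatial.transform import Rotation as R
def Rq(q): return R.from_quat([q[1],q[2],q[3],q[0]]).as_matrix()
def ray(pic,uv,obs=None):
    K=np.array(pic["camera_matrix"]); d=np.linalg.inv(K)@np.array([uv[0],uv[1],1.]); d=np.array([d[0],-d[1],-d[2]])
    if "view" in pic:
        V=np.linalg.inv(np.array(pic["view"]))
    else:
        T=np.eye(4);T[:3,:3]=Rq(obs["eef_rot"]);T[:3,3]=obs["eef_pos"];V=T@np.array(pic["tool_from_camera"])
    return V[:3,3],V[:3,:3]@d
def onz(pic,uv,z,obs=None):
    o,d=ray(pic,uv,obs); return o+d*(z-o[2])/d[2]
def proj(pic,p,obs=None):
    if "view" in pic: V=np.array(pic["view"])
    else:
        T=np.eye(4);T[:3,:3]=Rq(obs["eef_rot"]);T[:3,3]=obs["eef_pos"];V=np.linalg.inv(T@np.array(pic["tool_from_camera"]))
    c=V[:3,:3]@np.array(p)+V[:3,3]; k=np.array(pic["camera_matrix"])@np.array([c[0],-c[1],-c[2]]); return k[:2]/k[2]
def save(pic,n): cv2.imwrite(f"pics/{n}.png",pic["color"][:,:,::-1])
E
python3 - <<'E'
from h import *
o=ctrl.get_obs(); print(o["time_s"],o["eef_pos"],o["eef_rot"],o["opening"],ctrl.grip_point_offset)
for n in ["scene","side","wrist"]:
    o=ctrl.get_obs();p=cams.camera(n); save(p,n+"0"); print(n,[k for k in p.keys()])
    for t in ["tray","tray_foot","tray_rim","plate_center","other_center","crucible","bung"]:
        for r in landmark_of(p,t)[:4]:
            print(t,np.round(r["uv"]),round(r["confidence"],2),np.round(onz(p,r["uv"],{"tray":0,"tray_foot":.003,"tray_rim":.045,"plate_center":.009,"other_center":.009}.get(t,.003),o),3))
E
```

```text
pics
0.0 [0.18876729 0.54285994 0.40378139] [-3.20243269e-04  1.66595290e-01  9.86024982e-01 -8.00574545e-04] 0.9978610329922576 0.1547
scene ['color', 'camera_matrix', 'view', 'shot']
tray [254. 195.] 0.63 [ 0.527 -0.007  0.   ]
tray [224. 204.] 0.55 [ 0.612 -0.023 -0.   ]
tray_foot [226. 204.] 0.64 [ 0.607 -0.019  0.003]
tray_rim [210. 197.] 0.84 [ 0.645 -0.027  0.045]
tray_rim [249. 195.] 0.63 [0.557 0.023 0.045]
plate_center [248. 163.] 0.92 [ 0.484 -0.113  0.009]
other_center [149. 250.] 0.85 [0.836 0.015 0.009]
other_center [279. 217.] 0.69 [0.517 0.101 0.009]
other_center [259. 330.] 0.57 [0.719 0.335 0.009]
other_center [395. 211.] 0.56 [0.256 0.247 0.009]
crucible [246. 193.] 0.5 [ 0.543 -0.021  0.003]
bung [282. 177.] 0.6 [ 0.43  -0.018  0.003]
side ['color', 'camera_matrix', 'view', 'shot']
tray [320. 301.] 0.66 [ 0.511 -0.01  -0.   ]
tray_foot [375. 278.] 0.66 [ 0.62  -0.014  0.003]
tray_rim [388. 260.] 0.81 [ 0.631 -0.026  0.045]
plate_center [343. 349.] 0.71 [ 0.483 -0.11   0.009]
other_center [193. 205.] 0.85 [0.426 0.378 0.009]
other_center [455. 233.] 0.85 [0.833 0.008 0.009]
other_center [121. 264.] 0.8 [0.251 0.236 0.009]
other_center [310. 184.] 0.77 [0.705 0.333 0.009]
crucible [338. 295.] 0.89 [ 0.543 -0.015  0.003]
bung [280. 319.] 0.8 [ 0.437 -0.014  0.003]
wrist ['color', 'camera_matrix', 'tool_from_camera', 'shot']
other_center [219. 371.] 0.9 [0.413 0.376 0.009]
other_center [ 70. 295.] 0.81 [0.244 0.244 0.009]
```

View pics/scene0.png

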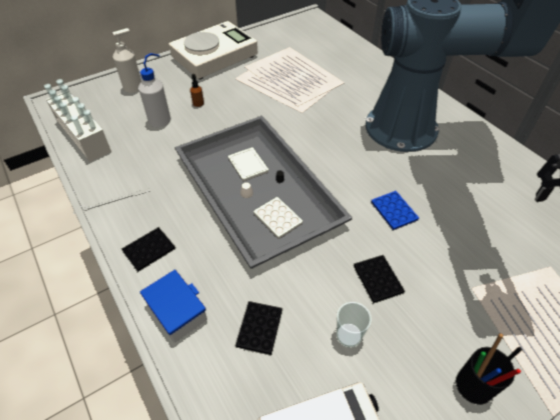

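View pics/side0.png

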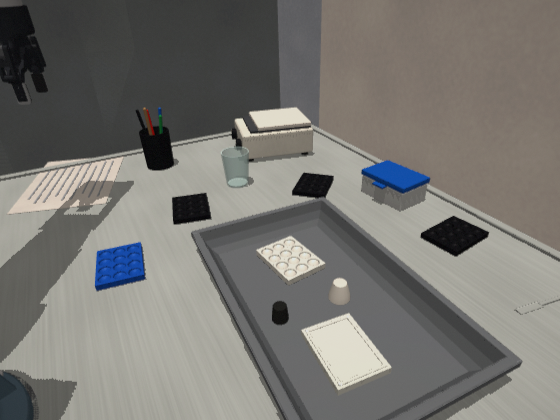

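View pics/wrist0.png

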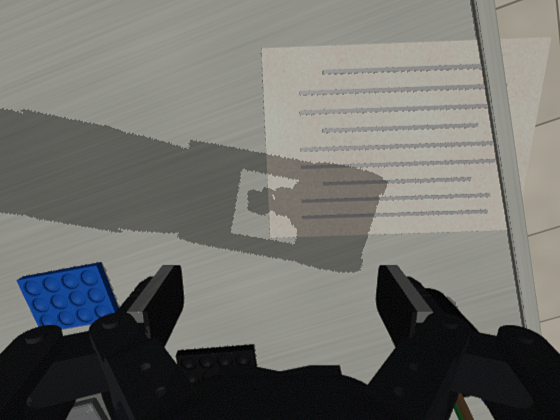

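The scene shows the grey tray at about (255,195). The blank plate is at (248,163) and the wells-up plate at (279,217), with the crucible at (246,190) and the bung at (280,177) between them. The side picture agrees: blank plate at (345,349), crucible at (340,291), bung at (280,313).

Next I'll fit the tray pose from its rim corners.

```bash
python3 - <<'E'
from h import *
p=cams.camera("scene"); s=cams.camera("side")
for n,q in (("scene",p),("side",s)):
    K=q["camera_matrix"]; print(n,np.round(np.linalg.inv(q["view"])[:3,3],3),K[0][0])
# zoomed crops
def crop(q,x0,y0,w,h,f,n):
    c=q["color"][y0:y0+h,x0:x0+w,::-1]; cv2.imwrite(f"pics/{n}.png",cv2.resize(c,None,fx=f,fy=f,interpolation=cv2.INTER_CUBIC))
crop(p,165,105,200,170,4,"scz"); crop(s,185,190,340,230,2.3,"siz")
for uv in [(177,150),(263,118),(351,214),(252,268)]: print("sc",uv,np.round(onz(p,uv,.045),3))
for uv in [(193,236),(322,200),(518,360)]: print("si",uv,np.round(onz(s,uv,.045),3))
E
```

```text
scene [0.896 0.698 0.884] 439.90357453997035
side [ 0.252 -0.39   0.439] 391.2237345598589
sc (177, 150) [ 0.641 -0.235  0.045]
sc (263, 118) [ 0.365 -0.224  0.045]
sc (351, 214) [0.378 0.214 0.045]
sc (252, 268) [0.662 0.215 0.045]
si (193, 236) [0.378 0.204 0.045]
si (322, 200) [0.65  0.196 0.045]
si (518, 360) [ 0.635 -0.25   0.045]
```

View pics/scz.png

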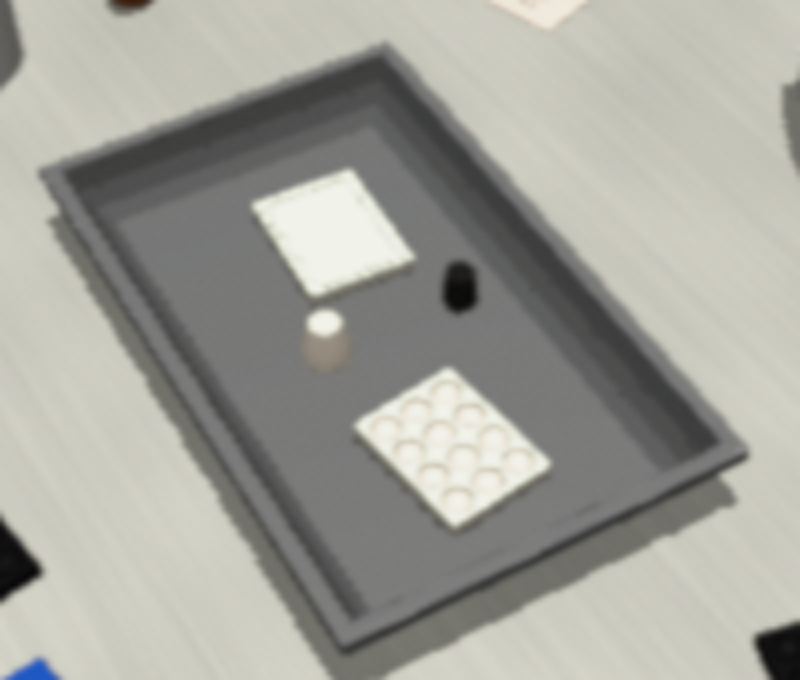

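View pics/siz.png

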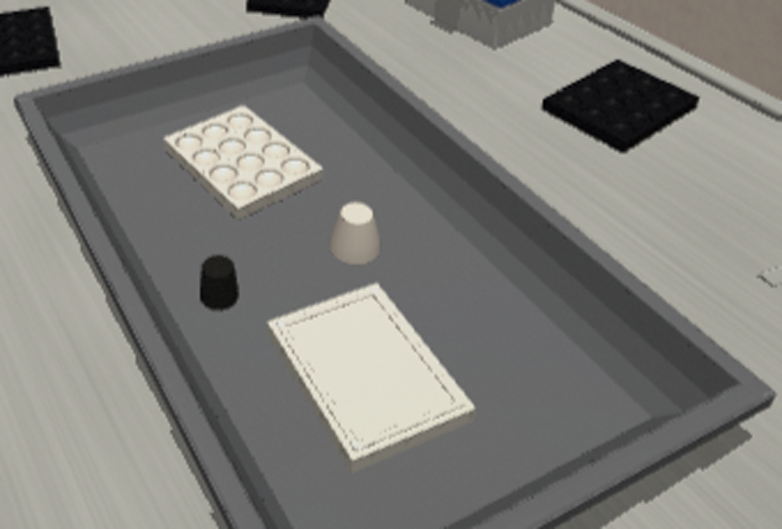

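```bash
python3 - <<'E'
from h import *
from scipy.optimize import least_squares
p=cams.camera("scene"); s=cams.camera("side")
A=lambda a:(a[0]/4+165,a[1]/4+105); B=lambda a:(a[0]/2.3+185,a[1]/2.3+190)
def fit(obs,x0):
    def f(x):
        c,sn=np.cos(x[2]),np.sin(x[2]); r=[]
        for q,uv,l in obs:
            P=[x[0]+c*l[0]-sn*l[1],x[1]+sn*l[0]+c*l[1],l[2]]
            r+=list(proj(q,P)-uv)
        return r
    z=least_squares(f,x0,loss="soft_l1"); print(np.round(z.x,4),np.degrees(z.x[2]),np.round(z.fun,1)); return z.x
X,Y,h=.14,.23,.045
T=fit([(p,A((40,172)),(X,-Y,h)),(p,A((388,44)),(-X,-Y,h)),(p,A((747,452)),(-X,Y,h)),(p,A((345,637)),(X,Y,h)),
 (s,B((15,98)),(-X,Y,h)),(s,B((320,18)),(X,Y,h)),(s,B((775,397)),(X,-Y,h))],[.51,-.01,0])
X,Y,h=.039,.052,.015
P=fit([(p,A((252,206)),(X,-Y,h)),(p,A((350,170)),(-X,-Y,h)),(p,A((414,258)),(-X,Y,h)),(p,A((312,298)),(X,Y,h)),
 (s,B((268,322)),(-X,Y,h)),(s,B((378,284)),(X,Y,h)),(s,B((474,407)),(X,-Y,h)),(s,B((352,461)),(-X,-Y,h))],[.48,-.11,0])
O=fit([(p,A((355,426)),(X,-Y,h)),(p,A((449,368)),(-X,-Y,h)),(p,A((551,464)),(-X,Y,h)),(p,A((455,529)),(X,Y,h)),
 (s,B((165,139)),(-X,Y,h)),(s,B((243,106)),(X,Y,h)),(s,B((322,169)),(X,-Y,h)),(s,B((240,208)),(-X,-Y,h))],[.517,.1,0])
c,sn=np.cos(T[2]),np.sin(T[2]);
loc=lambda w:np.array([[c,sn],[-sn,c]])@(np.array(w)[:2]-T[:2])
print("plate in tray",loc(P),"yaw",np.degrees(P[2]-T[2]),"other",loc(O))
for n,q,uv,z in [("cru",p,A((325,322)),.035),("cru",s,B((356,213)),.035),("bung",p,A((460,270)),.031),("bung",s,B((218,264)),.031)]:
    w=onz(q,uv,z); print(n,np.round(w,3),loc(w))
E
```

```text
[ 0.5084 -0.0173 -0.0506] -2.899661976451127 [ 0.7 -2.4  0.4 -1.7  0.2 -2.2 -0.5  0.1  0.1 -1.  -0.3 -0.9  0.4 -0.8]
[ 0.4832 -0.1128 -0.095 ] -5.445070647050214 [ 0.2 -1.5  0.3 -1.1  0.1 -0.8  0.2 -1.5 -0.3 -0.7 -0.2 -0.9  0.9  0.2
  0.1 -0.6]
[0.5188 0.099  0.1056] 6.052123286112597 [-0.3 -0.7 -0.1 -0.5  0.2 -0.6  0.1 -1.1 -0.5 -0.7  0.3 -0.7  0.7 -1.
 -0.4 -0.3]
plate in tray [-0.0203064  -0.09663883] yaw -2.5454086705990866 other [0.00453421 0.11669162]
cru [ 0.542 -0.019  0.035] [3.39450800e-02 2.45034133e-05]
cru [ 0.539 -0.022  0.035] [ 0.03129635 -0.0029476 ]
bung [ 0.439 -0.014  0.031] [-0.06902511 -0.0002243 ]
bung [ 0.439 -0.014  0.031] [-0.06993465 -0.00029121]
```

```bash
python3 -m handwheel '[{"offset":[-0.4265,-0.5421,0],"spin":-16.3,"grip":0.7},{"offset":[-0.4265,-0.5421,0],"spin":-16.3,"grip":0.7},{"offset":[-0.4265,-0.5421,0],"spin":-16.3,"grip":0.7},{"offset":[-0.4265,-0.5421,0],"spin":-16.3,"grip":0.7},{"offset":[-0.4265,-0.5421,0],"spin":-16.3,"grip":0.7},{"offset":[-0.4265,-0.5421,0],"spin":-16.3,"grip":0.7},{"offset":[-0.4265,-0.5421,0],"spin":-16.3,"grip":0.7},{"offset":[-0.4265,-0.5421,0],"spin":-16.3,"grip":0.7},{"offset":[-0.4265,-0.5421,0],"spin":-16.3,"grip":0.7},{"offset":[-0.4265,-0.5421,0],"spin":-16.3,"grip":0.7},{"offset":[-0.4265,-0.5421,0],"spin":-16.3,"grip":0.7},{"offset":[-0.4265,-0.5421,0],"spin":-16.3,"grip":0.7},{"offset":[-0.4265,-0.5421,0],"spin":-16.3,"grip":0.7},{"offset":[-0.4265,-0.5421,0],"spin":-16.3,"grip":0.7},{"offset":[-0.4265,-0.5421,0],"spin":-16.3,"grip":0.7}]'
cat >> h.py <<'E'
T=np.array([.5084,-.0173,-.0506])
def tray(w):
    c,s=np.cos(T[2]),np.sin(T[2]); d=np.array(w)[:2]-T[:2]; return np.round(np.array([c*d[0]+s*d[1],-s*d[0]+c*d[1],w[2]]),4)
def st():
    o=ctrl.get_obs(); m=Rq(o["eef_rot"])
    print("t",round(o["time_s"],2),"pos",np.round(o["eef_pos"],4),"tray",tray(o["eef_pos"]),"yaw err",round(np.degrees(np.arctan2(m[1,1],m[0,1]))-90-np.degrees(T[2]),2),"tilt",np.round(m[:2,2],3),"F",np.round(o["wrist_force"],1),"open",round(o["opening"],2))
    return o
E
python3 - <<'E'
from h import *
o=st();p=cams.camera("wrist");save(p,"w1")
for t in ["tray_foot","tray_rim","plate_center","other_center","crucible","bung"]:
    for r in landmark_of(p,t)[:2]:
        w=onz(p,r["uv"],{"tray_foot":.003,"tray_rim":.045,"plate_center":.009,"other_center":.009}.get(t,.003),o); print(t,np.round(r["uv"]),round(r["confidence"],2),tray(w))
E
```

```text
time_s: 3.28
eef_pos: [0.4135, -0.1078, 0.4048]
eef_rot: [0.0, 0.024, 1.0, -0.0]
wrist_force: [-0.1, 0.7, -0.5]
opening: 0.7
t 3.27 pos [ 0.4135 -0.1078  0.4048] tray [-0.0902 -0.0952  0.4048] yaw err 0.14 tilt [ 0. -0.] F [-0.1  0.7 -0.5] open 0.7
tray_foot [356. 322.] 0.72 [0.1034 0.0043 0.003 ]
tray_foot [278. 234.] 0.4 [-0.0206 -0.0984  0.003 ]
tray_rim [360. 361.] 0.64 [0.127  0.0026 0.045 ]
plate_center [277. 234.] 0.77 [-0.0231 -0.0991  0.009 ]
other_center [453. 254.] 0.63 [0.0016 0.1136 0.009 ]
crucible [362. 190.] 0.53 [-0.0753 -0.0005  0.003 ]
crucible [356. 271.] 0.47 [ 0.0288 -0.0005  0.003 ]
bung [363. 192.] 0.72 [-0.0733  0.001   0.003 ]
```

View pics/w1.png

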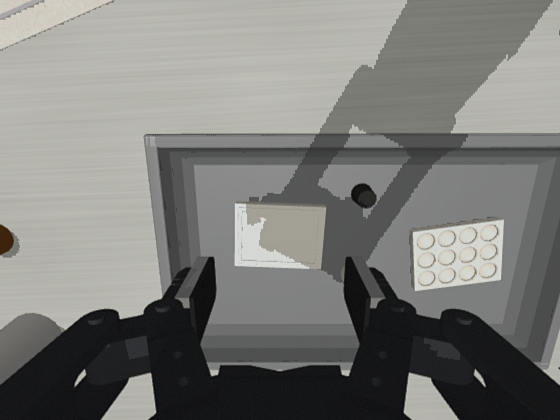

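The wrist view shows the blank plate at (280,236) between the fingers, with the bung at (363,195) and the crucible hidden behind the right finger. The tray pose agrees to about 3 mm, so I'll descend behind the plate's near edge.

```bash
python3 -m handwheel '[{"offset":[0,-0.002,0.06],"spin":0,"grip":0.7},{"offset":[0,-0.002,0.12],"spin":0,"grip":0.7},{"offset":[0,-0.002,0.17],"spin":0,"grip":0.7},{"offset":[0,-0.002,0.2],"spin":0,"grip":0.7},{"offset":[0,-0.002,0.215],"spin":0,"grip":0.7},{"offset":[0,-0.002,0.222],"spin":0,"grip":0.7},{"offset":[0,-0.002,0.222],"spin":0,"grip":0.7},{"offset":[0,-0.002,0.222],"spin":0,"grip":0.7}]'
python3 - <<'E'
from h import *
o=st();p=cams.camera("wrist");save(p,"w2");p=cams.camera("side");save(p,"s2")
E
```

```text
time_s: 4.62
eef_pos: [0.4141, -0.1114, 0.1837]
eef_rot: [0.001, 0.025, 1.0, -0.001]
wrist_force: [0.2, -0.2, 0.0]
opening: 0.695
t 4.62 pos [ 0.4141 -0.1114  0.1837] tray [-0.0894 -0.0987  0.1837] yaw err 0.02 tilt [ 0.002 -0.001] F [ 0.2 -0.2  0. ] open 0.69
```

View pics/w2.png

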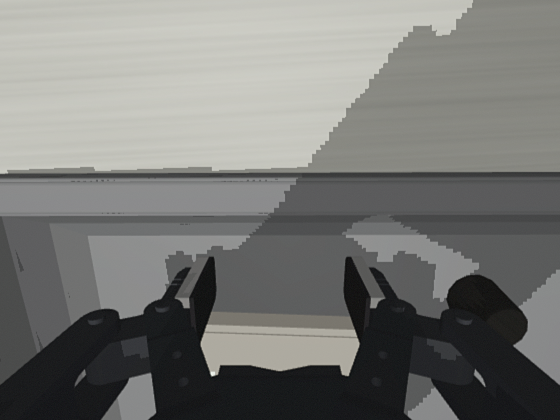

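View pics/s2.png

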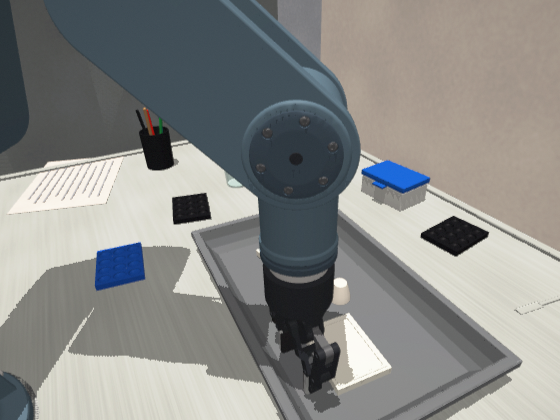

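```bash
python3 -m handwheel '[{"offset":[0,0,0.004],"spin":0,"grip":0.7},{"offset":[0,0,0.006],"spin":0,"grip":0.7},{"offset":[0,0,0.006],"spin":0,"grip":0.7}]'; python3 -m handwheel '[{"offset":[0,0,0.002],"spin":0,"grip":0.7},{"offset":[0,0,0.002],"spin":0,"grip":0.7}]';python3 -m handwheel '[{"offset":[0,0,0.002],"spin":0,"grip":0.7},{"offset":[0,0,0.002],"spin":0,"grip":0.7}]'
```

```text
time_s: 5.1
eef_pos: [0.4134, -0.111, 0.1765]
eef_rot: [-0.0, 0.025, 1.0, 0.0]
wrist_force: [-0.1, -0.9, -0.8]
opening: 0.701
time_s: 5.35
eef_pos: [0.4135, -0.111, 0.1745]
eef_rot: [-0.0, 0.025, 1.0, 0.0]
wrist_force: [0.4, 0.2, 0.4]
opening: 0.699
time_s: 5.6
eef_pos: [0.4134, -0.111, 0.1725]
eef_rot: [-0.0, 0.025, 1.0, 0.0]
wrist_force: [-0.4, -0.2, -0.7]
opening: 0.699
```

```bash
python3 -m handwheel '[{"offset":[0,0,0.0015],"spin":0,"grip":0.7},{"offset":[0,0,0.0015],"spin":0,"grip":0.7}]'; python3 -m handwheel '[{"offset":[0,0,0.001],"spin":0,"grip":0.7},{"offset":[0,0,0.001],"spin":0,"grip":0.7}]'
```

```text
time_s: 5.85
eef_pos: [0.4136, -0.1111, 0.1714]
eef_rot: [0.0, 0.025, 1.0, -0.0]
wrist_force: [-0.1, 1.0, 4.2]
opening: 0.701
time_s: 6.1
eef_pos: [0.4137, -0.1111, 0.1713]
eef_rot: [-0.0, 0.025, 1.0, 0.0]
wrist_force: [-6.5, 2.9, 20.1]
opening: 0.7
```

```bash
python3 - <<'E'
from h import *
p=cams.camera("side"); c=p["color"][280:420,220:420,::-1]; cv2.imwrite("pics/s3.png",cv2.resize(c,None,fx=4,fy=4,interpolation=cv2.INTER_CUBIC))
E
```

```text
(no output)
```

View pics/s3.png

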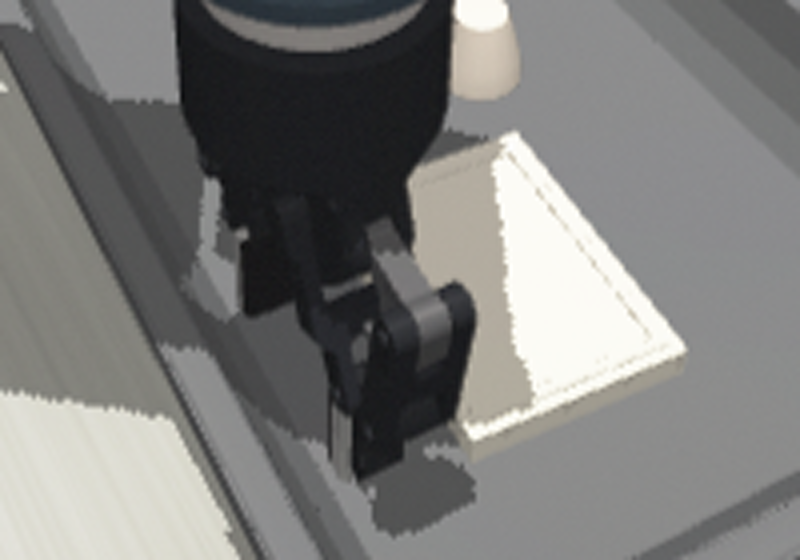

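Fingertips touch the floor at TCP z = 0.1714. I'll lift 2 mm clear and push slowly towards the wall.

```bash
python3 -m handwheel '[{"offset":[0,0,-0.0035],"spin":0,"grip":0.7},{"offset":[0,0,-0.0035],"spin":0,"grip":0.7},{"offset":[-0.008,0,-0.0035],"spin":0,"grip":0.7},{"offset":[-0.016,0,-0.0035],"spin":0,"grip":0.7},{"offset":[-0.022,0,-0.0035],"spin":0,"grip":0.7},{"offset":[-0.03,0,-0.0035],"spin":0,"grip":0.7},{"offset":[-0.038,0,-0.0035],"spin":0,"grip":0.7},{"offset":[-0.047,0,-0.0035],"spin":0,"grip":0.7},{"offset":[-0.056,0,-0.0035],"spin":0,"grip":0.7},{"offset":[-0.065,0,-0.0035],"spin":0,"grip":0.7},{"offset":[-0.074,0,-0.0035],"spin":0,"grip":0.7},{"offset":[-0.083,0,-0.0035],"spin":0,"grip":0.7},{"offset":[-0.092,0,-0.0035],"spin":0,"grip":0.7},{"offset":[-0.1,0,-0.0035],"spin":0,"grip":0.7},{"offset":[-0.1,0,-0.0035],"spin":0,"grip":0.7}]'
python3 - <<'E'
from h import *
o=st();p=cams.camera("side"); save(p,"s4"); p=cams.camera("scene"); c=p["color"][105:275,165:365,::-1]; cv2.imwrite("pics/c4.png",cv2.resize(c,None,fx=3,fy=3,interpolation=cv2.INTER_CUBIC))
E
```

```text
time_s: 8.02
eef_pos: [0.5141, -0.1162, 0.1738]
eef_rot: [0.0, 0.025, 1.0, -0.0]
wrist_force: [0.2, 0.5, 0.3]
opening: 0.699
t 8.03 pos [ 0.5141 -0.1162  0.1738] tray [ 0.0107 -0.0985  0.1738] yaw err 0.03 tilt [ 0.001 -0.   ] F [0.2 0.5 0.3] open 0.7
```

View pics/s4.png

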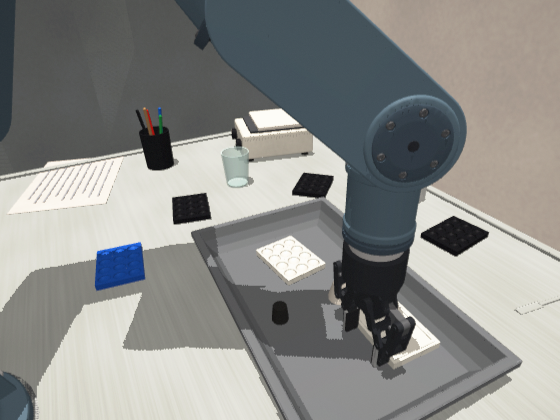

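View pics/c4.png

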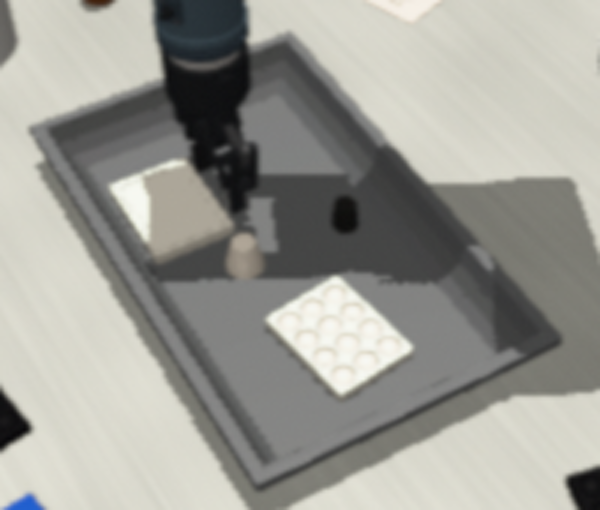

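The plate at (170,205) in the crop is square to the far wall, and the crucible and bung haven't moved. I'll push on so it climbs.

```bash
python3 -m handwheel '[{"offset":[-0.005,0,0],"spin":0,"grip":0.7},{"offset":[-0.01,0,0],"spin":0,"grip":0.7},{"offset":[-0.015,0,0],"spin":0,"grip":0.7},{"offset":[-0.02,0,0],"spin":0,"grip":0.7},{"offset":[-0.025,0,0],"spin":0,"grip":0.7}]'
python3 -m handwheel '[{"offset":[-0.005,0,0],"spin":0,"grip":0.7},{"offset":[-0.01,0,0],"spin":0,"grip":0.7},{"offset":[-0.015,0,0],"spin":0,"grip":0.7},{"offset":[-0.02,0,0],"spin":0,"grip":0.7},{"offset":[-0.025,0,0],"spin":0,"grip":0.7}]'
python3 - <<'E'
from h import *
o=st();p=cams.camera("side"); c=p["color"][220:400,280:480,::-1]; cv2.imwrite("pics/s5.png",cv2.resize(c,None,fx=3,fy=3,interpolation=cv2.INTER_CUBIC)); p=cams.camera("scene"); c=p["color"][105:275,165:365,::-1]; cv2.imwrite("pics/c5.png",cv2.resize(c,None,fx=3,fy=3,interpolation=cv2.INTER_CUBIC))
E
```

```text
time_s: 8.75
eef_pos: [0.5384, -0.1172, 0.1734]
eef_rot: [-0.0, 0.025, 1.0, 0.0]
wrist_force: [-2.6, 0.4, -1.6]
opening: 0.701
time_s: 9.38
eef_pos: [0.564, -0.1187, 0.174]
eef_rot: [0.0, 0.025, 1.0, -0.0]
wrist_force: [-1.1, 0.2, -0.5]
opening: 0.698
t 9.38 pos [ 0.564  -0.1187  0.174 ] tray [ 0.0606 -0.0985  0.174 ] yaw err 0.02 tilt [ 0.001 -0.   ] F [-1.1  0.2 -0.5] open 0.7
```

View pics/s5.png

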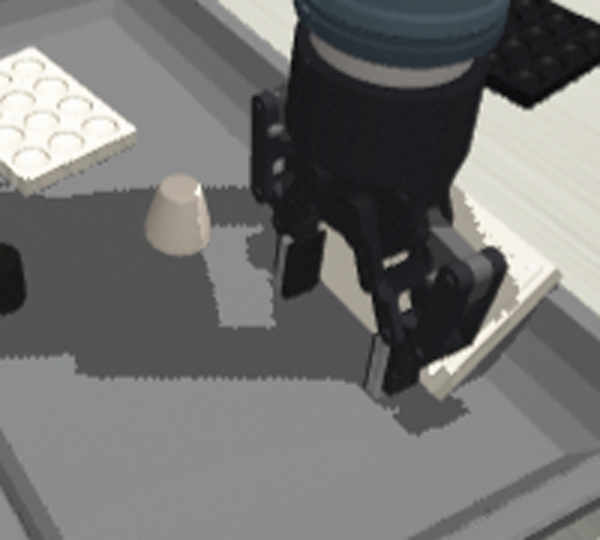

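View pics/c5.png

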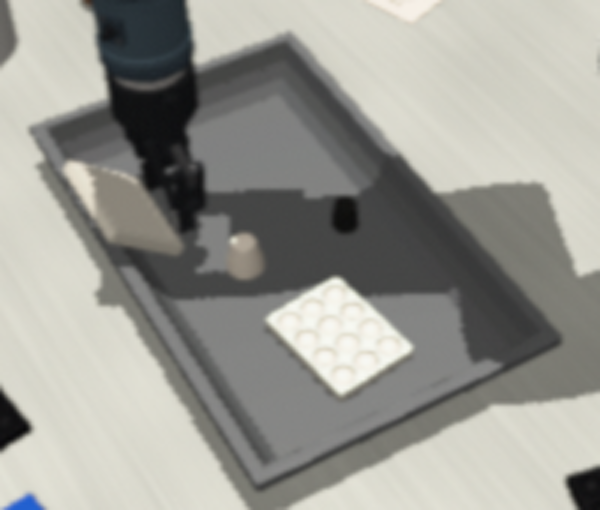

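The plate is climbing, tilted about 40°, with its top edge over the rim at (70,165)–(115,245) in the crop, and forces stay small. I'll carry on.

```bash
python3 -m handwheel '[{"offset":[-0.004,0,0],"spin":0,"grip":0.7},{"offset":[-0.008,0,0],"spin":0,"grip":0.7},{"offset":[-0.012,0,0],"spin":0,"grip":0.7},{"offset":[-0.016,0,0],"spin":0,"grip":0.7}]'
python3 -m handwheel '[{"offset":[-0.003,0,0],"spin":0,"grip":0.7},{"offset":[-0.005,0,0],"spin":0,"grip":0.7},{"offset":[-0.005,0,0],"spin":0,"grip":0.7}]'
python3 - <<'E'
from h import *
o=st();p=cams.camera("side"); c=p["color"][220:400,280:480,::-1]; cv2.imwrite("pics/s6.png",cv2.resize(c,None,fx=3,fy=3,interpolation=cv2.INTER_CUBIC)); p=cams.camera("scene"); c=p["color"][105:275,165:365,::-1]; cv2.imwrite("pics/c6.png",cv2.resize(c,None,fx=3,fy=3,interpolation=cv2.INTER_CUBIC))
E
```

```text
time_s: 9.98
eef_pos: [0.5795, -0.1194, 0.1736]
eef_rot: [-0.0, 0.025, 1.0, 0.0]
wrist_force: [-1.1, 0.7, -0.5]
opening: 0.699
time_s: 10.35
eef_pos: [0.5845, -0.1197, 0.1737]
eef_rot: [0.0, 0.025, 1.0, -0.0]
wrist_force: [-0.4, -0.6, -0.0]
opening: 0.701
t 10.35 pos [ 0.5845 -0.1197  0.1737] tray [ 0.0812 -0.0984  0.1737] yaw err 0.02 tilt [ 0. -0.] F [-0.4 -0.6 -0. ] open 0.7
```

View pics/s6.png

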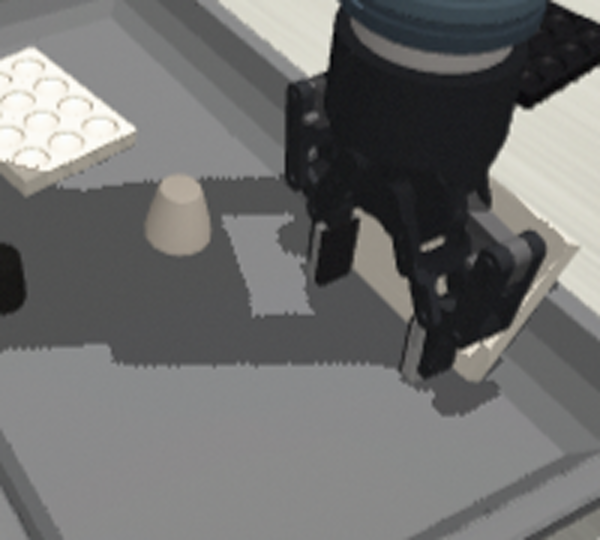

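View pics/c6.png

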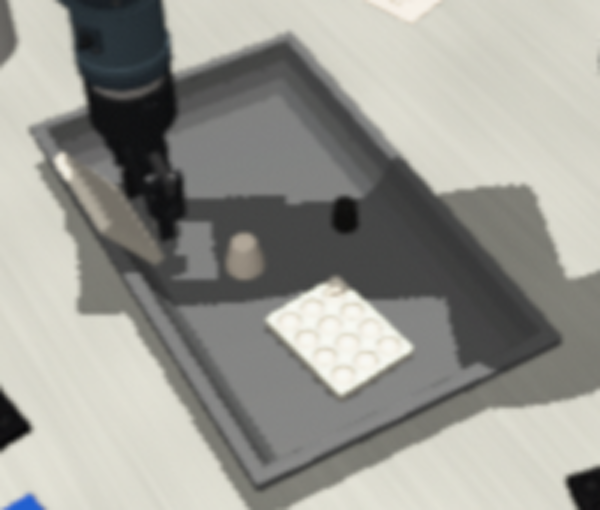

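```bash
python3 -m handwheel '[{"offset":[-0.002,0,0],"spin":0,"grip":0.7},{"offset":[-0.003,0,0],"spin":0,"grip":0.7},{"offset":[-0.003,0,0],"spin":0,"grip":0.7}]'
python3 -m handwheel '[{"offset":[-0.002,0,0],"spin":0,"grip":0.7},{"offset":[-0.002,0,0],"spin":0,"grip":0.7}]'
python3 - <<'E'
from h import *
o=st();p=cams.camera("side"); c=p["color"][220:400,280:480,::-1]; cv2.imwrite("pics/s7.png",cv2.resize(c,None,fx=3,fy=3,interpolation=cv2.INTER_CUBIC)); o=ctrl.get_obs();p=cams.camera("wrist"); save(p,"w7")
E
```

```text
time_s: 10.82
eef_pos: [0.5873, -0.1198, 0.1736]
eef_rot: [0.0, 0.025, 1.0, 0.0]
wrist_force: [-0.4, -0.1, 0.0]
opening: 0.698
time_s: 11.08
eef_pos: [0.589, -0.1198, 0.1735]
eef_rot: [-0.001, 0.025, 1.0, 0.0]
wrist_force: [-3.3, -0.0, 1.5]
opening: 0.698
t 11.07 pos [ 0.589  -0.1198  0.1735] tray [ 0.0856 -0.0983  0.1735] yaw err 0.03 tilt [-0.002  0.   ] F [-3.3 -0.   1.5] open 0.7
```

View pics/s7.png

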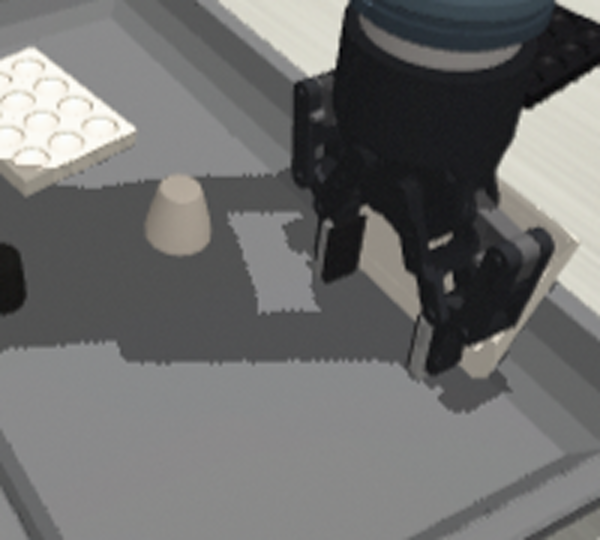

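View pics/w7.png

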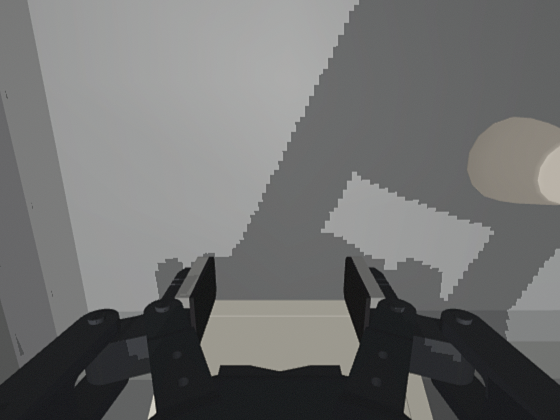

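The force rose to 3 N, so the near edge is at the foot. I'll back off, rise, and check that it stands by itself.

```bash
python3 -m handwheel '[{"offset":[0.003,0,0],"spin":0,"grip":0.7},{"offset":[0.007,0,0],"spin":0,"grip":0.7},{"offset":[0.015,0,0],"spin":0,"grip":0.7},{"offset":[0.03,0,0],"spin":0,"grip":0.7},{"offset":[0.045,0,0],"spin":0,"grip":0.7},{"offset":[0.045,0,-0.04],"spin":0,"grip":0.7},{"offset":[0.045,0,-0.09],"spin":0,"grip":0.7},{"offset":[0.045,0,-0.13],"spin":0,"grip":0.7},{"offset":[0.045,0,-0.13],"spin":0,"grip":0.7}]'
python3 - <<'E'
from h import *
o=st();p=cams.camera("side"); c=p["color"][200:400,280:520,::-1]; cv2.imwrite("pics/s8.png",cv2.resize(c,None,fx=3,fy=3,interpolation=cv2.INTER_CUBIC)); p=cams.camera("scene"); c=p["color"][105:275,165:365,::-1]; cv2.imwrite("pics/c8.png",cv2.resize(c,None,fx=3,fy=3,interpolation=cv2.INTER_CUBIC))
E
```

```text
time_s: 12.3
eef_pos: [0.5454, -0.1181, 0.3078]
eef_rot: [0.004, 0.025, 1.0, -0.002]
wrist_force: [-0.1, 0.2, -0.1]
opening: 0.703
t 12.3 pos [ 0.5454 -0.1181  0.3078] tray [ 0.0421 -0.0988  0.3078] yaw err 0.02 tilt [ 0.008 -0.003] F [-0.1  0.2 -0.1] open 0.7
```

View pics/s8.png

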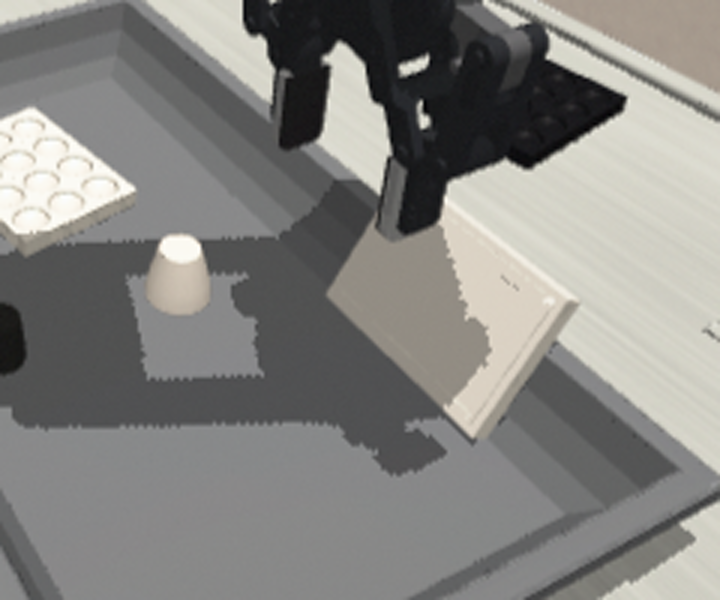

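View pics/c8.png

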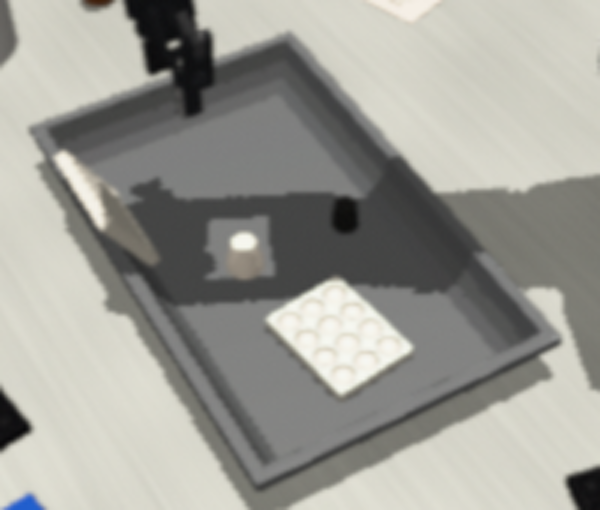

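The plate leans on the wall by itself, from (475,440) at the foot to (578,300) at the top edge in the side crop, and the neighbours are untouched. I'll measure its top edge.

```bash
python3 - <<'E'
from h import *
p=cams.camera("side")
for uv,z in [((578,300),.0765),((565,325),.0705),((475,440),.003),((445,430),.009)]:
    u=(uv[0]/3+280,uv[1]/3+200); print(uv,z,tray(onz(p,u,z)))
st()
E
```

```text
(578, 300) 0.0765 [ 0.1381 -0.1495  0.0765]
(565, 325) 0.0705 [ 0.1274 -0.1541  0.0705]
(475, 440) 0.003 [ 0.1009 -0.1457  0.003 ]
(445, 430) 0.009 [ 0.0884 -0.1387  0.009 ]
t 12.45 pos [ 0.5437 -0.1174  0.3027] tray [ 0.0403 -0.0982  0.3027] yaw err 0.01 tilt [-0.001  0.001] F [-0.7  0.  -1.2] open 0.7
```

```bash
python3 -m handwheel '[{"offset":[-0.05,0,0],"spin":0,"grip":0.7},{"offset":[-0.1,0,0],"spin":0,"grip":0.7},{"offset":[-0.13,0,0],"spin":0,"grip":0.7},{"offset":[-0.13,0,0],"spin":0,"grip":0.7},{"offset":[-0.13,0,0.03],"spin":0,"grip":0.7},{"offset":[-0.13,0,0.06],"spin":0,"grip":0.7},{"offset":[-0.13,0,0.078],"spin":0,"grip":0.7},{"offset":[-0.13,0,0.078],"spin":0,"grip":0.7},{"offset":[-0.13,0,0.078],"spin":0,"grip":0.7}]'
python3 - <<'E'
from h import *
o=st();p=cams.camera("side"); c=p["color"][200:400,300:540,::-1]; cv2.imwrite("pics/s9.png",cv2.resize(c,None,fx=3,fy=3,interpolation=cv2.INTER_CUBIC)); p=cams.camera("scene"); c=p["color"][85:255,145:345,::-1]; cv2.imwrite("pics/c9.png",cv2.resize(c,None,fx=3,fy=3,interpolation=cv2.INTER_CUBIC))
E
```

```text
time_s: 13.58
eef_pos: [0.6745, -0.1244, 0.2267]
eef_rot: [0.001, 0.025, 1.0, -0.0]
wrist_force: [0.6, -0.4, 0.4]
opening: 0.698
t 13.57 pos [ 0.6745 -0.1244  0.2267] tray [ 0.1713 -0.0985  0.2267] yaw err 0.01 tilt [ 0.001 -0.001] F [ 0.6 -0.4  0.4] open 0.7
```

View pics/s9.png

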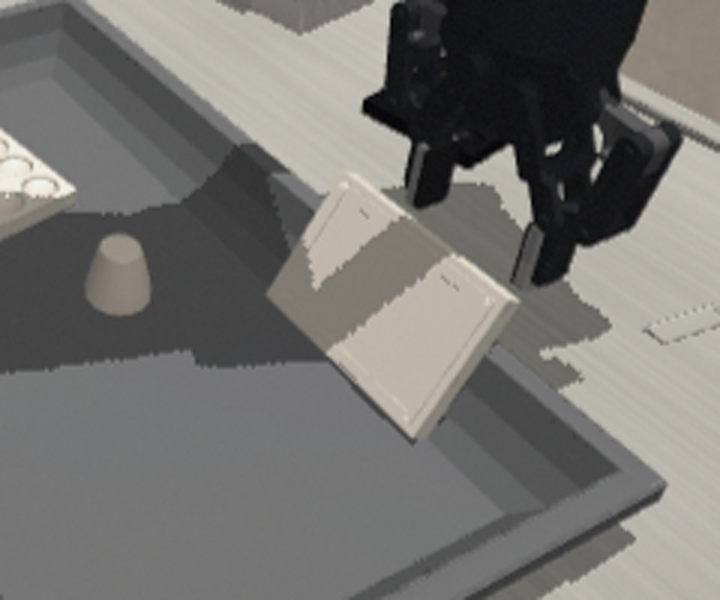

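View pics/c9.png

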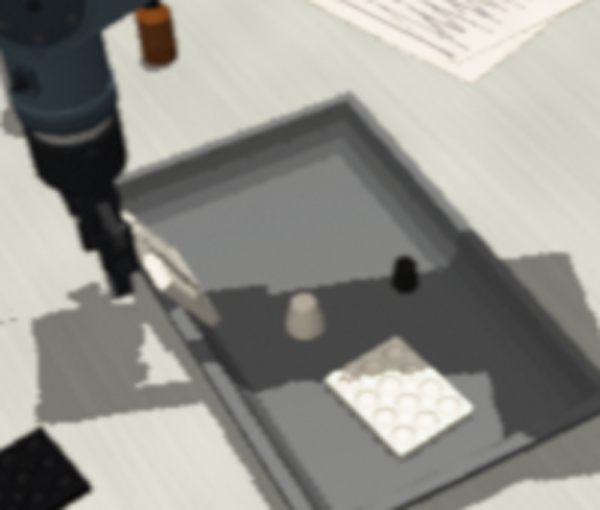

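The fingers are behind the top edge (pads at (420,180) and (525,260) in the side crop) and clear of the rim. Now I'll pull gently back.

```bash
python3 -m handwheel '[{"offset":[0.005,0,0],"spin":0,"grip":0.7},{"offset":[0.01,0,0],"spin":0,"grip":0.7},{"offset":[0.015,0,0],"spin":0,"grip":0.7},{"offset":[0.019,0,0],"spin":0,"grip":0.7},{"offset":[0.023,0,0],"spin":0,"grip":0.7},{"offset":[0.027,0,0],"spin":0,"grip":0.7},{"offset":[0.031,0,0],"spin":0,"grip":0.7},{"offset":[0.035,0,0],"spin":0,"grip":0.7},{"offset":[0.04,0,0],"spin":0,"grip":0.7}]'
python3 - <<'E'
from h import *
o=st();p=cams.camera("side"); c=p["color"][200:400,300:540,::-1]; cv2.imwrite("pics/s10.png",cv2.resize(c,None,fx=3,fy=3,interpolation=cv2.INTER_CUBIC))
E
```

```text
time_s: 14.8
eef_pos: [0.6339, -0.1221, 0.2256]
eef_rot: [-0.0, 0.025, 1.0, 0.0]
wrist_force: [-0.8, -0.8, 0.3]
opening: 0.702
t 14.8 pos [ 0.6339 -0.1221  0.2256] tray [ 0.1307 -0.0984  0.2256] yaw err 0.02 tilt [-0.  0.] F [-0.8 -0.8  0.3] open 0.7
```

View pics/s10.png

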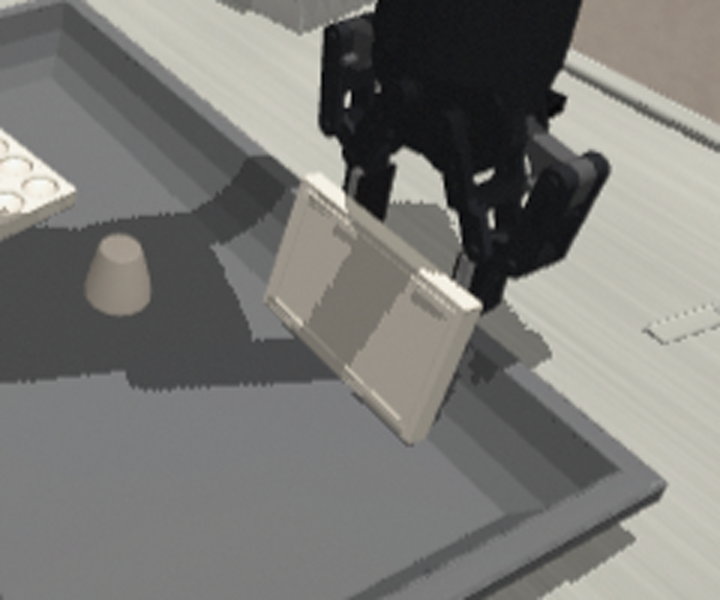

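```bash
python3 -m handwheel '[{"offset":[0.003,0,0],"spin":0,"grip":0.7},{"offset":[0.006,0,0],"spin":0,"grip":0.7},{"offset":[0.009,0,0],"spin":0,"grip":0.7},{"offset":[0.012,0,0],"spin":0,"grip":0.7},{"offset":[0.015,0,0],"spin":0,"grip":0.7},{"offset":[0.018,0,0],"spin":0,"grip":0.7}]'
python3 - <<'E'
from h import *
o=st();p=cams.camera("side"); c=p["color"][200:400,300:540,::-1]; cv2.imwrite("pics/s11.png",cv2.resize(c,None,fx=3,fy=3,interpolation=cv2.INTER_CUBIC))
E
```

```text
time_s: 15.6
eef_pos: [0.6161, -0.1212, 0.2257]
eef_rot: [0.0, 0.025, 1.0, -0.0]
wrist_force: [0.3, 0.1, -0.9]
opening: 0.696
t 15.6 pos [ 0.6161 -0.1212  0.2257] tray [ 0.1128 -0.0984  0.2257] yaw err 0.01 tilt [ 0. -0.] F [ 0.3  0.1 -0.9] open 0.7
```

View pics/s11.png

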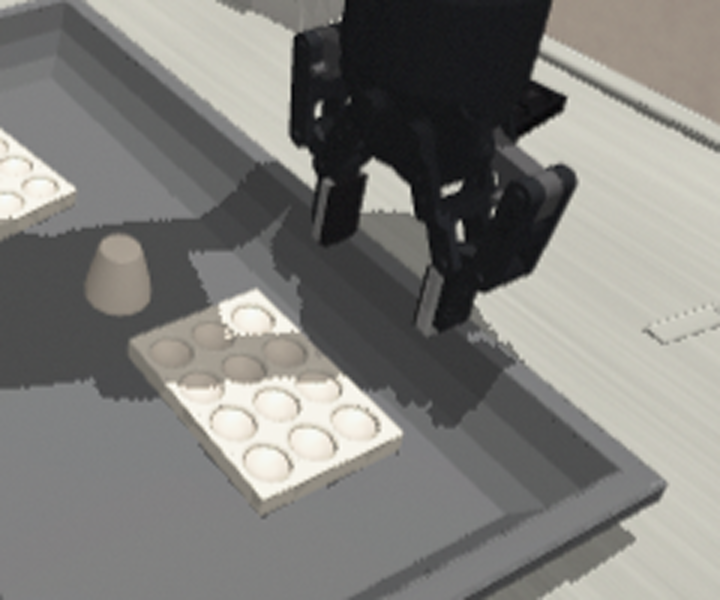

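The plate lies wells up, with its near-bung corner at (135,345) and the crucible at (118,275). I'll retreat straight up and check.

```bash
python3 -m handwheel '[{"offset":[0,0,-0.05],"spin":0,"grip":0.7},{"offset":[0,0,-0.1],"spin":0,"grip":0.7},{"offset":[0,0,-0.16],"spin":0,"grip":0.7},{"offset":[0,0,-0.18],"spin":0,"grip":0.7},{"offset":[0,0,-0.18],"spin":0,"grip":0.7},{"offset":[0,0,-0.18],"spin":0,"grip":0.7}]'
python3 - <<'E'
from h import *
o=st();s=cams.camera("side"); c=s["color"][190:420,185:525,::-1]; cv2.imwrite("pics/s12.png",cv2.resize(c,None,fx=2.3,fy=2.3,interpolation=cv2.INTER_CUBIC))
p=cams.camera("scene"); c=p["color"][105:275,165:365,::-1]; cv2.imwrite("pics/c12.png",cv2.resize(c,None,fx=4,fy=4,interpolation=cv2.INTER_CUBIC))
for n,q in (("side",s),("scene",p)):
  for t in ["plate_center","other_center","crucible","bung"]:
    for r in landmark_of(q,t)[:6]: print(n,t,np.round(r["uv"]),round(r["confidence"],2),tray(onz(q,r["uv"],.003 if t in("crucible","bung") else .009)))
E
```

```text
time_s: 16.4
eef_pos: [0.6157, -0.1211, 0.4031]
eef_rot: [-0.002, 0.025, 1.0, 0.001]
wrist_force: [0.8, -0.1, -0.8]
opening: 0.704
t 16.4 pos [ 0.6157 -0.1211  0.4031] tray [ 0.1124 -0.0982  0.4031] yaw err 0.01 tilt [-0.004  0.001] F [ 0.8 -0.1 -0.8] open 0.7
side plate_center [384. 328.] 0.88 [ 0.0508 -0.0899  0.009 ]
side plate_center [340. 297.] 0.22 [ 0.0308 -0.0068  0.009 ]
side other_center [288. 262.] 0.98 [-0.0043  0.1088  0.009 ]
side other_center [193. 204.] 0.91 [-0.1005  0.3981  0.009 ]
side other_center [454. 234.] 0.8 [0.3189 0.0401 0.009 ]
side other_center [120. 266.] 0.77 [-0.2717  0.2357  0.009 ]
side crucible [341. 297.] 0.58 [ 0.0358 -0.0025  0.003 ]
side bung [281. 317.] 0.89 [-0.0677  0.0017  0.003 ]
scene plate_center [225. 174.] 0.6 [ 0.0562 -0.0921  0.009 ]
scene plate_center [249. 190.] 0.57 [ 0.0254 -0.0039  0.009 ]
scene other_center [393. 211.] 0.95 [-0.2624  0.2491  0.009 ]
scene other_center [380. 280.] 0.89 [-0.1045  0.3949  0.009 ]
scene other_center [259. 328.] 0.87 [0.1906 0.3594 0.009 ]
scene other_center [147. 252.] 0.81 [0.3308 0.0523 0.009 ]
scene other_center [277. 218.] 0.7 [0.0086 0.1172 0.009 ]
scene crucible [247. 192.] 0.65 [ 0.0316 -0.0033  0.003 ]
scene crucible [255. 194.] 0.55 [0.0154 0.0111 0.003 ]
scene bung [283. 176.] 0.39 [-0.0836 -0.0084  0.003 ]
```

View pics/s12.png

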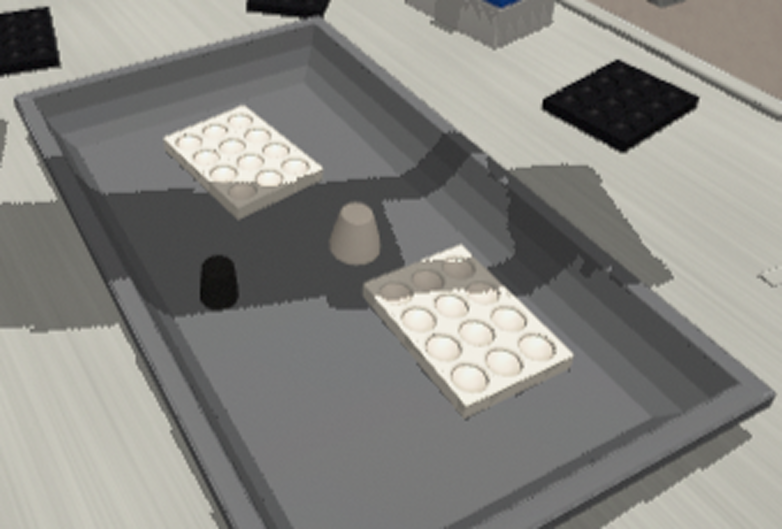

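View pics/c12.png

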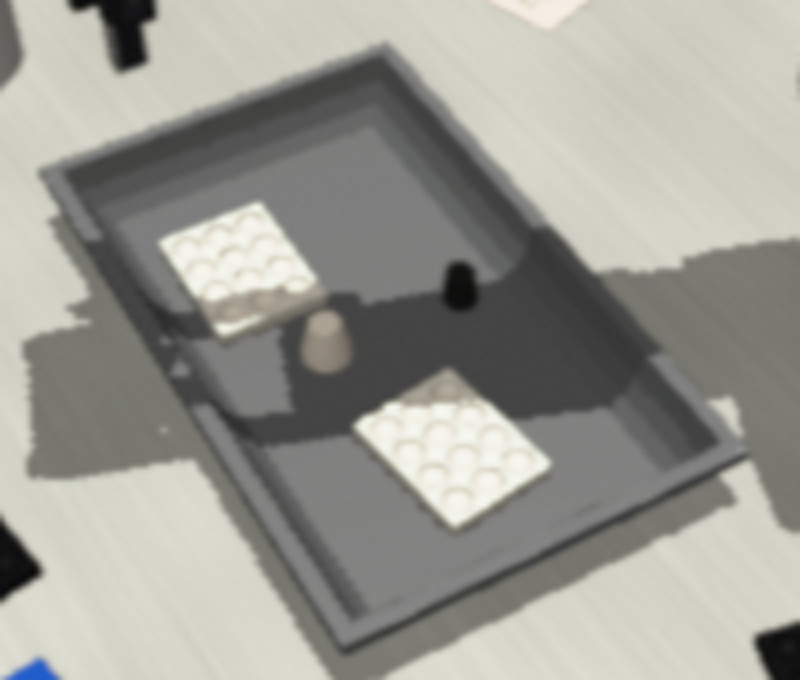

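Both views show the plate flat and wells up on the floor, centred at about (53,-91) mm in the tray. Its far edge is at about 92 mm, short of the foot at 105 mm. The other plate, crucible and bung sit at their original pixel positions, and the robot is clear.

```bash
python3 -c "
from bench import ctrl
print(ctrl.hand_in())"
```

```text
the job is handed in; nothing more can be done
None
```

The plate that was wells-down now lies flat on the tray floor, wells up, and I handed the job in at about 16.5 s with the robot clear of everything.

- **Pushing up:** With the open fingertips 2 mm above the floor, I pushed the plate up the far wall until its near edge reached the foot. I backed off and saw it lean there by itself at about 60°.
- **Tipping back:** I reached over the rim behind the top edge and pulled it gently back until it fell.
- **Forces:** The readings I took while moving the plate were about 4 N or less. The highest of all was 21 N, from a brief fingertip touch on the tray floor to find its height. The plate was never gripped, squeezed or lifted.

In the last pictures from both fixed cameras, the plate is centred at about (53, -91) mm in tray axes, with its far edge about 13 mm short of the wall's foot. The other plate, the crucible and the bung are where they were.

One check disagreed: in the scene picture the network placed the bung about 15 mm off, at low confidence (0.39). The picture itself and the side camera show the bung has not moved.

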